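# Roll the drawdown rods on the glass and scrap the bent ones

### The job

Check the two wire-wound rods lying on the glass slab, one at a time: press lightly on the middle of the rod with closed fingertips and roll it along the glass through at least one full turn, feeling how far it rises. A rod that runs true within about 1.3 mm goes back into a free place of the rod rack, seated in both combs; one that wobbles more is bent and is laid in the scrap tray. Finish with one rod before you touch the other, never lean hard on the glass, and leave everything else where it is.

Things in the scene. Friction and masses are not known exactly. Their poses are not given: they have to be found in the camera images.
- rod_a: wire-wound steel drawdown rod, 10 mm thick, 250 mm long, 0.15 kg, on the glass roughly along x. Origin on its axis at mid-length, x along it, z up at the start, turning as it rolls (31 mm to a turn). It may be kinked at mid-length by any amount: up to 0.9 mm off the line of its ends at the middle is good, 1.7 mm and more (to 3.0) is bent, between counts as either. The kink lies sideways at rest
- rod_b: another rod like rod_a; either, both or neither may be bent. Pressed at the middle and rolled, a kinked rod's top rises by its kink a quarter turn from rest, kink up; turned the other way, kink down, only its ends lift. A rod rolls about half as far as the fingertip on it (less while the kink rises: roll on till it is down), so the contact walks across the tip: use short strokes one way
- slab: plate-glass inking slab on a white backing, 340 x 400 x 16 mm (x, y, z) on the table; origin under its centre, top face at z = 16 mm of its frame. It stands on soft rubber feet and sinks level, about 1 mm for each 6 N pressed on it; it chips if pressed with more than about 25 N
- rack: plywood rod rack, base 210 x 176 x 10 mm, two upright combs 14 mm thick at its x = -75 and +75 mm; rods lie across both, along its x. Three notches at y = -46 (taken), 0 and +46 mm (free): floor 40 mm up, 18 mm wide at the floor, flaring between round teeth whose tops are 56 mm up. A seated rod has its axis 45 mm up and stands out equally at both ends. Origin under its centre
- tray: shallow dark steel scrap tray, 350 x 180 mm (x, y), walls 3 mm thick and 45 mm high, floor 3 mm thick; fixed offcuts lie against its far (+x) wall, beyond x = +140 mm. One or two rods are laid along its x, near its middle. Origin under its centre
- rack_rod: a third wire-wound rod, sound, 10 x 250 mm, loose in the rack's place at y = -46 mm of the rack's frame; leave it there
- ink_tub: lidless tub of blue ink, 102 mm across, 80 mm high; origin under its centre
- tub_lid: the tub's flat round lid, 104 mm across, 8 mm thick, lying on the table; origin under its centre
- tape_roll: roll of masking tape lying flat, 104 mm across, 25 mm high; origin under its centre
- palette_knife: ink knife 220 mm long lying on the table; origin under its middle

How it is judged (in metres and radians):
On the way, in this order (a step that is already met when the one before it is completed fails the run):
1. one of the rods, pressed lightly on the glass by the fingers, has been rolled half over (((angle between rod_a's own z axis and vertical above 2.2 rad and contact force between rod_a and slab above 2.5 N and contact force between the fingers and rod_a above 0.8 N) or (angle between rod_b's own z axis and vertical above 2.2 rad and contact force between rod_b and slab above 2.5 N and contact force between the fingers and rod_b above 0.8 N))), for 0.05 s.
2. a rod has been rolled on, still pressed lightly, to a full turn from its start (((angle between rod_a's own z axis and vertical below 0.9 rad and distance of rod_a from where it was at the start of the episode above 0.02 m and contact force between rod_a and slab above 2.5 N and contact force between the fingers and rod_a above 0.8 N) or (angle between rod_b's own z axis and vertical below 0.9 rad and distance of rod_b from where it was at the start of the episode above 0.02 m and contact force between rod_b and slab above 2.5 N and contact force between the fingers and rod_b above 0.8 N))), for 0.05 s.
3. that rod lies in the rack or in the scrap tray, the other has not yet been moved (20 mm) (((((z of rod_a in the frame of rack between 0.042 and 0.049 m and y of rod_a in the frame of rack between -0.065 and 0.065 m and x of rod_a in the frame of rack between -0.035 and 0.035 m and angle between the x axis of rod_a and the x axis of rack, either way round below 0.12 rad) or (z of rod_a in the frame of tray between 0 and 0.03 m and y of rod_a in the frame of tray between -0.088 and 0.088 m and x of rod_a in the frame of tray between -0.06 and 0.06 m)) and distance of rod_b from where it was at the start of the episode below 0.02 m) or (((z of rod_b in the frame of rack between 0.042 and 0.049 m and y of rod_b in the frame of rack between -0.065 and 0.065 m and x of rod_b in the frame of rack between -0.035 and 0.035 m and angle between the x axis of rod_b and the x axis of rack, either way round below 0.12 rad) or (z of rod_b in the frame of tray between 0 and 0.03 m and y of rod_b in the frame of tray between -0.088 and 0.088 m and x of rod_b in the frame of tray between -0.06 and 0.06 m)) and distance of rod_a from where it was at the start of the episode below 0.02 m))), for 0.2 s.
4. with the first put away, the other rod has been rolled half over under light pressure (((((z of rod_a in the frame of rack between 0.042 and 0.049 m and y of rod_a in the frame of rack between -0.065 and 0.065 m and x of rod_a in the frame of rack between -0.035 and 0.035 m and angle between the x axis of rod_a and the x axis of rack, either way round below 0.12 rad) or (z of rod_a in the frame of tray between 0 and 0.03 m and y of rod_a in the frame of tray between -0.088 and 0.088 m and x of rod_a in the frame of tray between -0.06 and 0.06 m)) and (angle between rod_b's own z axis and vertical above 2.2 rad and contact force between rod_b and slab above 2.5 N and contact force between the fingers and rod_b above 0.8 N)) or (((z of rod_b in the frame of rack between 0.042 and 0.049 m and y of rod_b in the frame of rack between -0.065 and 0.065 m and x of rod_b in the frame of rack between -0.035 and 0.035 m and angle between the x axis of rod_b and the x axis of rack, either way round below 0.12 rad) or (z of rod_b in the frame of tray between 0 and 0.03 m and y of rod_b in the frame of tray between -0.088 and 0.088 m and x of rod_b in the frame of tray between -0.06 and 0.06 m)) and (angle between rod_a's own z axis and vertical above 2.2 rad and contact force between rod_a and slab above 2.5 N and contact force between the fingers and rod_a above 0.8 N)))), for 0.05 s.
5. and has been rolled on to a full turn (((((z of rod_a in the frame of rack between 0.042 and 0.049 m and y of rod_a in the frame of rack between -0.065 and 0.065 m and x of rod_a in the frame of rack between -0.035 and 0.035 m and angle between the x axis of rod_a and the x axis of rack, either way round below 0.12 rad) or (z of rod_a in the frame of tray between 0 and 0.03 m and y of rod_a in the frame of tray between -0.088 and 0.088 m and x of rod_a in the frame of tray between -0.06 and 0.06 m)) and (angle between rod_b's own z axis and vertical below 0.9 rad and distance of rod_b from where it was at the start of the episode above 0.02 m and contact force between rod_b and slab above 2.5 N and contact force between the fingers and rod_b above 0.8 N)) or (((z of rod_b in the frame of rack between 0.042 and 0.049 m and y of rod_b in the frame of rack between -0.065 and 0.065 m and x of rod_b in the frame of rack between -0.035 and 0.035 m and angle between the x axis of rod_b and the x axis of rack, either way round below 0.12 rad) or (z of rod_b in the frame of tray between 0 and 0.03 m and y of rod_b in the frame of tray between -0.088 and 0.088 m and x of rod_b in the frame of tray between -0.06 and 0.06 m)) and (angle between rod_a's own z axis and vertical below 0.9 rad and distance of rod_a from where it was at the start of the episode above 0.02 m and contact force between rod_a and slab above 2.5 N and contact force between the fingers and rod_a above 0.8 N)))), for 0.05 s.
At the end, for the whole second after the job is handed in: Each true rod is seated in a free place of the rack (axis 42 to 49 mm up, within 0.12 rad of the rack's x axis, middle within 35 mm of the rack's); each bent one inside the scrap tray, its middle within 60 mm of the tray's lengthwise; both slower than 20 mm/s ((((y of rod_a_far_c0 in the frame of rod_a above 0.0009 m or y of rod_a_far_c0 in the frame of rod_a below -0.0009 m) and (z of rod_a in the frame of tray between 0 and 0.03 m and y of rod_a in the frame of tray between -0.088 and 0.088 m and x of rod_a in the frame of tray between -0.06 and 0.06 m)) or (not (y of rod_a_far_c0 in the frame of rod_a above 0.0017 m or y of rod_a_far_c0 in the frame of rod_a below -0.0017 m) and (z of rod_a in the frame of rack between 0.042 and 0.049 m and y of rod_a in the frame of rack between -0.065 and 0.065 m and x of rod_a in the frame of rack between -0.035 and 0.035 m and angle between the x axis of rod_a and the x axis of rack, either way round below 0.12 rad))) and linear speed of each of rod_a, rod_b below 0.02 m/s and (((y of rod_b_far_c0 in the frame of rod_b above 0.0009 m or y of rod_b_far_c0 in the frame of rod_b below -0.0009 m) and (z of rod_b in the frame of tray between 0 and 0.03 m and y of rod_b in the frame of tray between -0.088 and 0.088 m and x of rod_b in the frame of tray between -0.06 and 0.06 m)) or (not (y of rod_b_far_c0 in the frame of rod_b above 0.0017 m or y of rod_b_far_c0 in the frame of rod_b below -0.0017 m) and (z of rod_b in the frame of rack between 0.042 and 0.049 m and y of rod_b in the frame of rack between -0.065 and 0.065 m and x of rod_b in the frame of rack between -0.035 and 0.035 m and angle between the x axis of rod_b and the x axis of rack, either way round below 0.12 rad)))); the robot touches nothing.
It fails at once if the glass is pressed with more than 25 N (contact force between slab and anything else above 25 N).
It fails at once if a bystander (third rod, tub, lid, tape or knife) is shifted by more than 25 mm (distance of any of rack_rod, ink_tub, tub_lid, tape_roll, palette_knife from where it was at the start of the episode above 0.025 m).
It also fails if it takes over 72 s, if anything falls off the work surface, if the arm or the gripper's body presses on something with over 40 N, if the wrist force passes 120 N, or if a joint passes its speed limit or range.

### The arm

A 6-joint arm with a two-finger parallel gripper is mounted at the origin on the work surface. World frame = base frame: x ahead of the robot, y to its left, z up, the work surface at z = 0. Lengths are in mm, angles in rad, forces in N, time in s.
With the tool pointing down it reaches from about 275 to 1000 mm from the base axis. Payload 8.4 kg.
Tool frame: the origin (TCP) lies midway between the tips of the shut fingers; the grasp point (between the pads) lies 19 mm behind it (r.grip_point_offset is the distance from the TCP to the grasp point, in mm); z points along the fingers, y is the line along which they close (so a half turn about z gives the same grasp; the last joint's range is limited). The gripper opens to 85 mm and grips with 20 to 120 N. Pads are 22 mm wide; open, the fingers measure 114 mm over their backs; the gripper's body (76 mm by 85 mm) begins 54 mm behind the grasp point. The pads swing forward as they close: fully open they stand 13 mm farther back than shut.
Start: joints at [1.316, 0.353, 1.633, -0, 1.155, -0.002], TCP at [156.321, 605.138, 231.281] pointing down, gripper open.
Joint ranges: [-2.63, 2.63], [-0.92, 2.1], [0.06, 2.66], [-1.3, 4.44], [0, 2.69], [-3.02, 3.02]. Speed limits (rad/s): [2.22, 2.22, 2.79, 3.14, 3.14, 3.14].

### API

Orientations are given as [roll, pitch, yaw] about the fixed x, y, z axes, in that order (R = Rz(yaw) Ry(pitch) Rx(roll)).
In Python, from rig import r gives the robot as it stands. The module is installed in compiled form; this text tells all that it offers.
- The arm moves only by the shell command python3 -m creep 'ROWS' [FORCE]. ROWS is text: rows parted by semicolons, each of 7 numbers parted by spaces: the turn, a rotation vector about the tool's x, y, z in degrees, then the shift along the tool's x, y, z in m, then the closure in counts, from 0 (fully open) to 255 (shut). A call has 1 to 8 rows; each row is the pose to reach, as a shift and turn from the pose commanded when the call began, along the tool's axes at that moment; what a row does not reach only later rows make up. A row lasts 1/8 s, in which the tool goes at most 62.5 mm and 10.7 degrees, less where a joint would pass 70% of its speed; a pose out of reach is approached as far as the arm can. A call with a gripper value outside its range is refused whole. The fingers move at their own pace and stop on an object; FORCE is the grip in N (left out, the last holds). Time passes only in rows, so rows that repeat a pose let the fingers close. It gives the time, the measured TCP pose, the force, the opening and the grip force at its end, in the units of the state.
- r.sense(): the state, without advancing time (a new reading comes with each control period).
- r.grab_frame(name): name is "scene" or "top" or "wrist"; returns a dict with "img" (480x640x3 uint8, red, green, blue), "range_z" (480x640 float32, mm along the optical axis (not along the pixel's ray), 0 where there is no reading), "K" (3x3 intrinsics, pixels), "world_from_camera" (4x4, takes a point from camera to world coordinates). Camera axes: x right, y up, looking along -z (the intrinsics and any distortion apply to the point x, -y, -z); pixel columns grow to the right and rows downward; lengths in mm; the calibration is good to about 2 mm. A picture is of the moment at which its call begins.
- r.sign_off(): hands the job in; it is judged then, once.
The state is a dict: "clock": time; "qpos": joint angles; "qvel": joint speeds; "joint_efforts": joint torques, N m; "eef_pos": TCP position; "tcp_rot": TCP orientation; "contact_force": force on the tool from outside, world axes, zero at the start; "wrist_torque": the same for the moment, N m; "opening": opening from 0.0 (shut) to 1.0 (fully open); "grasp_force": force on a finger pad.
Only numpy, scipy, OpenCV 4.12 (cv2) and the standard library are available. Lean on these libraries where they do the work, as an engineer would, in place of code of your own. Each camera call takes 0.05 s, during which the arm holds its last target. There are 200 camera calls.

## Working session

There is one attempt and no reset: what is moved stays moved. The work goes in short steps, Python scripts to look and compute and a shell command to move; the robot and the scene stay as the last step left them, time stands still between calls to the robot, and variables do not carry over. Pictures are saved under pics/ and viewed, at most 10 in all, crops included, and the job is handed in when it is done.

```bash
mkdir -p pics; python3 - <<'E'
from rig import r
import cv2,numpy as np
for n in("scene","top"):
    f=r.grab_frame(n);cv2.imwrite(f"pics/{n}0.png",f["img"][:,:,::-1]);np.savez(f"{n}0.npz",**f)
    print(n,f["K"].round(1).tolist(),f["world_from_camera"].round(3).tolist())
s=r.sense();print({k:np.round(v,3).tolist() for k,v in s.items()},r.grip_point_offset)
E
```

```text
scene [[536.6, 0.0, 318.3], [0.0, 536.6, 246.3], [0.0, 0.0, 1.0]] [[0.066, -0.767, 0.638, 1313.462], [0.998, 0.047, -0.047, -56.866], [0.005, 0.64, 0.768, 871.225], [0.0, 0.0, 0.0, 1.0]]
top [[544.8, 0.0, 318.5], [0.0, 544.8, 241.3], [0.0, 0.0, 1.0]] [[-0.017, 0.987, -0.16, 434.443], [-1.0, -0.015, 0.012, -16.015], [0.01, 0.16, 0.987, 1342.258], [0.0, 0.0, 0.0, 1.0]]
{'clock': 0.1, 'qpos': [1.316, 0.354, 1.634, -0.0, 1.155, -0.002], 'qvel': [-0.001, -0.002, -0.001, -0.0, 0.0, -0.0], 'joint_efforts': [0.001, -60.636, -34.282, -0.0, 0.004, -0.0], 'eef_pos': [156.22, 604.722, 230.636], 'tcp_rot': [-3.14, 0.0, 2.889], 'contact_force': [0.201, 0.147, -1.041], 'wrist_torque': [0.006, -0.001, 0.005], 'grasp_force': 0.0, 'opening': 1.003} 18.700000000000003
```

View pics/top0.png

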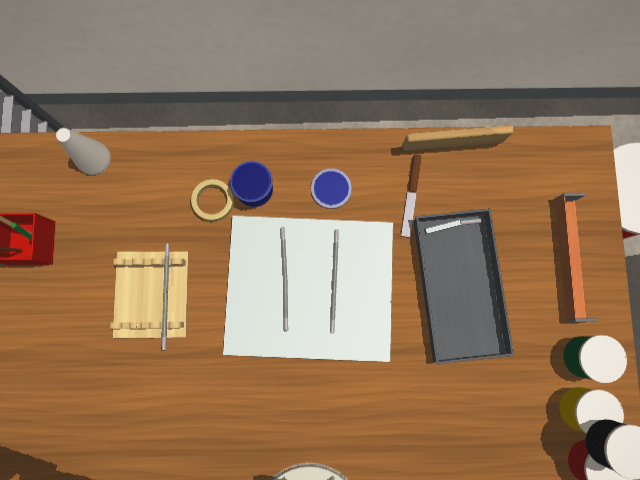

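View pics/scene0.png

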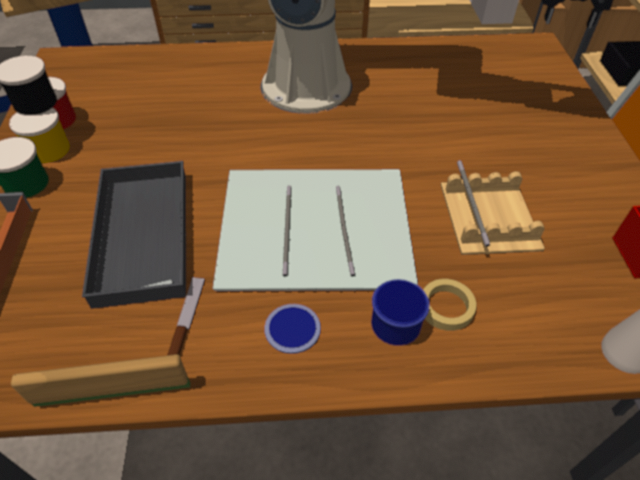

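Top view: the glass slab spans px (224-393, 217-361). The rods lie at about (283,228)-(286,330) and (337,231)-(332,332). The rack is at (113-188, 251-338) with its taken rod at px 166, and the tray is at (416-512, 210-362). Next I work out world positions.

```bash
cat > h.py <<'E'
import numpy as np,cv2
def ray(f,uv,z):
    K,T=f["K"],f["world_from_camera"]; uv=np.atleast_2d(uv).astype(float)
    d=np.c_[(uv[:,0]-K[0,2])/K[0,0],-(uv[:,1]-K[1,2])/K[1,1],-np.ones(len(uv))]@T[:3,:3].T
    o=T[:3,3]; return o+d*((z-o[2])/d[:,2])[:,None]
def cont(m,amin):
    c,_=cv2.findContours(m.astype(np.uint8),cv2.RETR_EXTERNAL,cv2.CHAIN_APPROX_NONE)
    return [x for x in c if cv2.contourArea(x)>amin]
def rodmask(img):
    h=cv2.cvtColor(img,cv2.COLOR_RGB2HSV); return (h[:,:,1]<60)&(h[:,:,2]<190)
def line(f,c,z):  # mid point, ends, yaw of long thin blob
    p=ray(f,c.reshape(-1,2),z)[:,:2]; (cx,cy),s,a=cv2.minAreaRect(p.astype(np.float32))
    b=cv2.boxPoints(((cx,cy),s,a)); e=b[1]-b[0] if np.linalg.norm(b[1]-b[0])>np.linalg.norm(b[2]-b[1]) else b[2]-b[1]
    y=np.arctan2(e[1],e[0]); y=(y+np.pi/2)%np.pi-np.pi/2
    return np.round([cx,cy,*s],1),round(float(y),3)
E
python3 - <<'E'
from h import *
for n in("top","scene"):
    f=dict(np.load(n+"0.npz")); im=f["img"]; hs=cv2.cvtColor(im,cv2.COLOR_RGB2HSV)
    slab=((hs[:,:,1]<40)&(hs[:,:,2]>190))
    big=max([c for c in cont(slab,5000) if 200<c[:,0,0].mean()<420],key=cv2.contourArea)
    print(n,"slab",line(f,big,16))
    m=np.zeros(slab.shape,np.uint8);cv2.drawContours(m,[big],-1,1,-1);m=cv2.erode(m,np.ones((7,7)))
    for c in cont((m>0)&rodmask(im),60): print(" rod",line(f,c,21))
    wood=(hs[:,:,0]>14)&(hs[:,:,0]<28)&(hs[:,:,2]>150)&(hs[:,:,1]<150)
    for c in cont(wood,300):
        u=c[:,0].mean(0)
        print(" wood",u.round(),line(f,c,10),ray(f,cv2.boxPoints(cv2.minAreaRect(c)),10)[:,:2].round().tolist())
    dark=(hs[:,:,2]<110)&(hs[:,:,1]<60)
    for c in cont(dark,3000):
        u=c[:,0].mean(0); print(" dark",u.round(),line(f,c,45))
    rz=f["range_z"]
f=dict(np.load("top0.npz"))
print("rackrod",ray(f,[[167,243],[164,349]],45).round(1).tolist())
# heights via depth
K,T=f["K"],f["world_from_camera"]
for u,v in[(240,300),(310,280),(200,330),(400,300),(130,280),(465,300)]:
    d=f["range_z"][v,u];p=T@np.array([(u-K[0,2])/K[0,0]*d,-(v-K[1,2])/K[1,1]*d,-d,1]);print((u,v),p[:3].round(1))
E
python3 - <<'E'
import cv2
a=cv2.imread('pics/top0.png')
cv2.imwrite('pics/c1.png',cv2.hconcat([cv2.resize(a[235:355,100:200],None,fx=4,fy=4,interpolation=2),cv2.resize(a[205:370,408:520],(326,480),interpolation=2)]))
E
```

```text
top slab (array([537.6,  -7.9, 398.4, 338. ]), 1.513)
 rod (array([553.7, -67.5,  13. , 251. ]), -0.062)
 rod (array([559.5,  52.8, 253.4,  13.6]), 0.027)
 wood [312. 474.] (array([107.3,  -3.6, 148.1,  26.3]), 1.552) [[122.0, 70.0], [119.0, -78.0], [93.0, -77.0], [96.0, 71.0]]
 wood [617. 459.] (array([ 140.7, -713.4,  133.5,  120.6]), 1.552) [[202.0, -656.0], [200.0, -782.0], [79.0, -768.0], [82.0, -644.0]]
 wood [599. 409.] (array([ 244.4, -691.2,   74.8,  110.8]), -1.566) [[282.0, -640.0], [282.0, -751.0], [207.0, -745.0], [207.0, -635.0]]
 wood [603. 359.] (array([ 354.4, -712.4,  110. ,  111.1]), -0.85) [[358.0, -634.0], [432.0, -717.0], [350.0, -791.0], [278.0, -708.0]]
 wood [138. 302.] (array([509.8, 410.8, 125.1, 173.5]), -0.003) [[597.0, 480.0], [595.0, 350.0], [421.0, 345.0], [423.0, 472.0]]
 wood [177. 290.] (array([527.4, 313.4,  48.5, 209. ]), -0.01) [[424.0, 338.0], [634.0, 337.0], [631.0, 288.0], [421.0, 290.0]]
 wood [139. 258.] (array([617.2, 410.3, 125.5,  32.2]), 1.555) [[634.0, 474.0], [632.0, 349.0], [600.0, 348.0], [602.0, 472.0]]
 wood [211. 199.] (array([762
[... 2245 characters left out ...]
4.  74.] (array([  9.5, 859.1,  61. , 247.5]), -0.035) [[-97.0, 832.0], [-148.0, 895.0], [94.0, 889.0], [136.0, 832.0]]
 wood [419.   2.] (array([-442.7,  406.3,  344.1,   42.1]), 1.516) [[-473.0, 238.0], [-454.0, 581.0], [-413.0, 570.0], [-431.0, 233.0]]
 dark [389. 447.] (array([1040. ,   82.5,  818.3,  121.8]), 1.565)
 dark [142. 239.] (array([ 550. , -366.5,  381.3,  201.6]), 0.09)
 dark [307.  59.] (array([-119.2,   11. ,  601.9,  207.2]), 0.018)
rackrod [[646.5, 332.4, 45.0], [396.2, 332.5, 45.0]]
(240, 300) [508.9 160.5  13.2]
(310, 280) [554.5 -10.   15.5]
(200, 330) [438.7 259.1  -1.8]
(400, 300) [ 503.2 -230.1    0.8]
(130, 280) [562.2 429.7   8.9]
(465, 300) [ 500.3 -388.4    6.9]
```

View pics/c1.png

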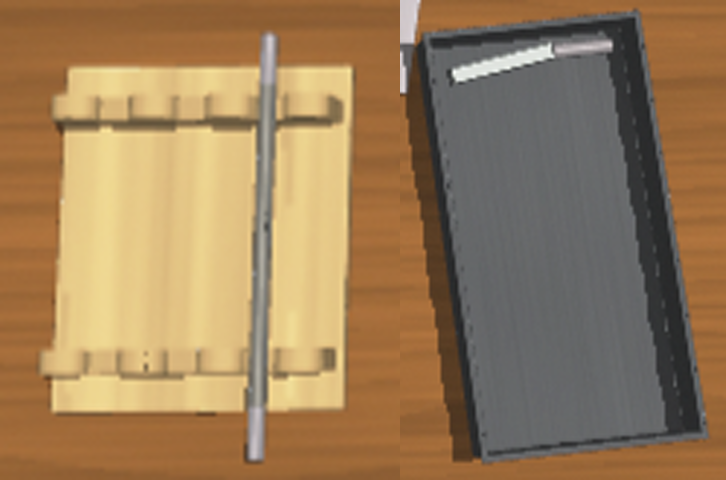

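The crop shows the rack's two free notches left of the taken one, and the tray with its offcut at the far end. The left rod is at (559.5, 52.6) with yaw 0.027, the right at (553, -68) with yaw -0.063. The rack is at about (527, 377) and the tray at about (536, -373) with yaw 0.09. I'll go to the left rod first.

```bash
cat > go.py <<'E'
import sys,numpy as np
from scipy.spatial.transform import Rotation as R
from rig import r
def show():
    s=r.sense(); print("t",round(s["clock"],2),"tcp",np.round(s["eef_pos"],1),"rot",np.round(s["tcp_rot"],3),"F",np.round(s["contact_force"],1),"M",np.round(s["wrist_torque"],2),"op",round(float(s["opening"]),3),"g",np.round(s["grasp_force"],1),"q",np.round(s["qpos"],2))
def to(x,y,z,yaw):
    s=r.sense(); C=R.from_euler("xyz",s["tcp_rot"]); T=R.from_euler("xyz",[np.pi,0,yaw])
    print("turn",np.round(np.degrees((C.inv()*T).as_rotvec()),1),"shift",np.round(C.inv().apply(np.array([x,y,z])-s["eef_pos"])/1000,4))
if __name__=="__main__":
    show()
    a=list(map(float,sys.argv[1:]))
    while len(a)>=4: to(*a[:4]); a=a[4:]
E
python3 go.py 559.5 44.6 70 1.598
```

```text
t 0.1 tcp [156.2 604.7 230.6] rot [-3.14   0.     2.889] F [ 0.2  0.1 -1. ] M [ 0.01 -0.    0.  ] op 1.003 g 0.0 q [ 1.32  0.35  1.63 -0.    1.16 -0.  ]
turn [-0.1  0.  74. ] shift [-0.5305 -0.4413  0.1612]
```

```bash
python3 -m creep '0 0 74 -0.53 -0.441 0.08 255;0 0 74 -0.53 -0.441 0.08 255;0 0 74 -0.53 -0.441 0.08 255;0 0 74 -0.53 -0.441 0.08 255;0 0 74 -0.53 -0.441 0.08 255;0 0 74 -0.53 -0.441 0.08 255;0 0 74 -0.53 -0.441 0.08 255;0 0 74 -0.53 -0.441 0.08 255' 30; python3 go.py 559.5 44.6 70 1.598
```

```text
clock: 1.1
eef_pos: [447.4, 200.3, 173.4]
tcp_rot: [3.141, -0.0, 1.595]
contact_force: [0.8, 0.6, 0.7]
opening: -0.002
grasp_force: 0.0
t 1.1 tcp [447.4 200.3 173.4] rot [ 3.141 -0.     1.595] F [0.8 0.6 0.7] M [-0.05 -0.05 -0.01] op -0.002 g 0.0 q [0.42 0.21 1.97 0.   0.96 0.39]
turn [ 0.  -0.  -0.2] shift [-0.1583  0.1083  0.1034]
```

```bash
python3 -m creep '0 0 0 -0.14 0.1 0.095 255;0 0 0 -0.14 0.1 0.095 255;0 0 0 -0.14 0.1 0.095 255;0 0 0 -0.14 0.1 0.095 255;0 0 0 -0.14 0.1 0.095 255'; python3 - <<'E'
from go import *; from h import *
f=r.grab_frame("wrist");cv2.imwrite("pics/w1.png",f["img"][:,:,::-1]); np.savez("w1.npz",**f)
show(); to(559.5,44.6,40,1.598)
E
```

```text
clock: 1.72
eef_pos: [549.7, 64.5, 78.1]
tcp_rot: [-3.14, -0.0, 1.596]
contact_force: [-0.2, 0.7, -0.0]
opening: -0.0
grasp_force: 0.0
t 1.77 tcp [549.7  65.2  78.8] rot [-3.141 -0.     1.597] F [-0.2  0.2  0.1] M [0.02 0.   0.04] op 0.002 g 0.0 q [0.12 0.44 1.91 0.   0.8  0.09]
turn [-0.  -0.  -0.1] shift [-0.0209  0.0093  0.0388]
```

View pics/w1.png

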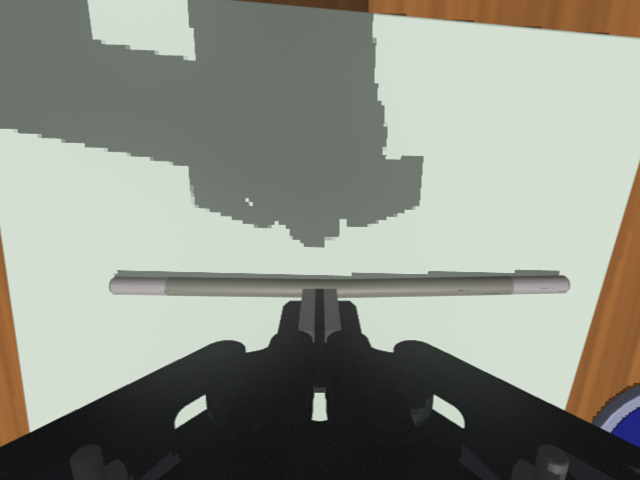

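The wrist view shows the rod running across at row ~286, from col 110 to 570, with the fingertips at (318,290). Its middle dips visibly towards -y. I'll measure the position and sag.

```bash
cat >> h.py <<'E'
def rodwrist(f,box,z=21):
    u0,u1,v0,v1=box; im=f["img"]; h=cv2.cvtColor(im,cv2.COLOR_RGB2HSV); P=[]
    for u in range(u0,u1,6):
        # rod = warm/neutral, glass is greenish; use red minus green
        d=im[v0:v1,u,0].astype(int)-im[v0:v1,u,1]; vs=np.where(d>-3)[0]+v0
        if len(vs)>6: P.append([u,(vs.min()+vs.max())/2])
    return ray(f,np.array(P),z)[:,:2]
E
python3 - <<'E'
from h import *
f=dict(np.load("w1.npz"));print(f["img"][270:302:2,[200,450]].tolist())
P=rodwrist(f,(112,570,262,300))
print(P[::8].round(1).tolist())
E
```

```text
[[[212, 223, 210], [209, 222, 207]], [[125, 134, 124], [116, 125, 116]], [[117, 125, 116], [112, 120, 112]], [[114, 122, 113], [112, 120, 113]], [[81, 83, 77], [73, 75, 68]], [[92, 92, 86], [90, 89, 81]], [[107, 108, 100], [104, 104, 96]], [[117, 117, 109], [116, 115, 107]], [[133, 131, 122], [130, 128, 120]], [[140, 140, 129], [144, 141, 133]], [[148, 147, 136], [150, 150, 138]], [[141, 141, 131], [138, 137, 127]], [[133, 132, 123], [130, 130, 120]], [[190, 201, 187], [202, 215, 201]], [[210, 221, 208], [210, 221, 208]], [[210, 221, 208], [211, 221, 208]]]
[[433.5, 49.7], [460.4, 50.4], [487.3, 49.8], [514.2, 50.5], [541.1, 50.2], [568.0, 51.4], [594.9, 52.7], [621.6, 53.9], [648.4, 54.9], [675.1, 56.1]]
```

```bash
python3 -m creep '0 0 0 -0.0222 0.0073 0.03 255;0 0 0 -0.0222 0.0073 0.0485 255;0 0 0 -0.0222 0.0073 0.0485 255;0 0 0 -0.0222 0.0073 0.0485 255'; python3 go.py 557 43 26 1.598
```

```text
clock: 2.28
eef_pos: [558.2, 43.7, 30.9]
tcp_rot: [3.141, -0.0, 1.598]
contact_force: [0.9, 0.5, 0.3]
opening: 0.0
grasp_force: 0.0
t 2.27 tcp [558.2  43.7  30.9] rot [ 3.141 -0.     1.598] F [0.9 0.5 0.3] M [-0.01 -0.02 -0.01] op 0.0 g 0.0 q [0.08 0.52 1.91 0.   0.71 0.05]
turn [ 0. -0.  0.] shift [-0.0007 -0.0012  0.0049]
```

```bash
python3 -m creep '0 0 0 0 0 0.003 255;0 0 0 0 0 0.005 255;0 0 0 0 0 0.0055 255;0 0 0 0 0 0.0055 255'
```

```text
clock: 2.78
eef_pos: [558.4, 42.7, 25.0]
tcp_rot: [3.141, -0.0, 1.597]
contact_force: [0.6, -0.1, 3.9]
opening: -0.001
grasp_force: 2.5
```

```bash
python3 -m creep '0 0 0 0.003 0 0 255;0 0 0 0.006 0 0 255;0 0 0 0.006 0 0 255'; python3 go.py
```

```text
clock: 3.15
eef_pos: [558.3, 48.7, 25.2]
tcp_rot: [3.141, 0.0, 1.597]
contact_force: [-1.0, -1.3, 8.1]
opening: -0.005
grasp_force: 4.3
t 3.15 tcp [558.3  48.7  25.2] rot [3.141 0.    1.597] F [-1.  -1.3  8.1] M [-0.19  0.18 -0.04] op -0.005 g 4.3 q [ 0.08  0.53  1.91 -0.    0.7   0.06]
```

```bash
python3 -m creep '0 0 0 0.003 0 -0.0006 255;0 0 0 0.006 0 -0.001 255;0 0 0 0.006 0 -0.001 255'; python3 -m creep '0 0 0 0.003 0 -0.0003 255;0 0 0 0.006 0 -0.0004 255;0 0 0 0.006 0 -0.0004 255'
```

```text
clock: 3.52
eef_pos: [558.1, 54.8, 26.2]
tcp_rot: [3.141, 0.0, 1.597]
contact_force: [-0.4, -0.6, 7.4]
opening: -0.001
grasp_force: 3.8
clock: 3.9
eef_pos: [557.9, 60.9, 26.6]
tcp_rot: [3.141, -0.0, 1.597]
contact_force: [-1.3, 0.6, 7.7]
opening: -0.001
grasp_force: 3.6
```

```bash
python3 -m creep '0 0 0 0.003 0 0.0001 255;0 0 0 0.006 0 0.0003 255;0 0 0 0.006 0 0.0003 255'; python3 -m creep '0 0 0 0.003 0 0.0003 255;0 0 0 0.006 0 0.0006 255;0 0 0 0.006 0 0.0006 255'
```

```text
clock: 4.28
eef_pos: [557.8, 67.0, 26.3]
tcp_rot: [3.141, -0.0, 1.597]
contact_force: [-0.9, 0.3, 7.1]
opening: -0.001
grasp_force: 3.8
clock: 4.65
eef_pos: [557.6, 73.1, 25.6]
tcp_rot: [3.141, -0.0, 1.597]
contact_force: [-1.6, 1.6, 7.2]
opening: 0.003
grasp_force: 3.4
```

```bash
python3 go.py
```

```text
t 4.65 tcp [557.6  73.1  25.6] rot [ 3.141 -0.     1.597] F [-1.6  1.6  7.2] M [ 0.26  0.14 -0.01] op 0.003 g 3.4 q [0.13 0.53 1.91 0.   0.7  0.1 ]
```

```bash
python3 -m creep '0 0 0 0.002 0 0.0003 255;0 0 0 0.004 0 0.0007 255;0 0 0 0.004 0 0.0007 255'; python3 -m creep '0 0 0 0 0 -0.01 255;0 0 0 0 0 -0.02 255;0 0 0 -0.02 0 -0.03 255; 0 0 0 -0.02 0 -0.03 255'; python3 - <<'E'
from go import *; from h import *
f=r.grab_frame("wrist");cv2.imwrite("pics/w2.png",f["img"][:,:,::-1]); np.savez("w2.npz",**f);show()
E
```

```text
clock: 5.03
eef_pos: [557.5, 77.0, 24.9]
tcp_rot: [3.141, -0.0, 1.597]
contact_force: [-1.9, 1.7, 6.7]
opening: -0.002
grasp_force: 3.3
clock: 5.52
eef_pos: [558.3, 55.3, 55.6]
tcp_rot: [3.14, 0.0, 1.596]
contact_force: [-0.1, 0.6, 0.1]
opening: 0.001
grasp_force: 0.0
t 5.58 tcp [558.   55.8  55.1] rot [ 3.141 -0.     1.596] F [0.2 0.3 0.5] M [-0.    0.02  0.02] op 0.001 g 0.0 q [ 0.1   0.48  1.9  -0.    0.76  0.07]
```

View pics/w2.png

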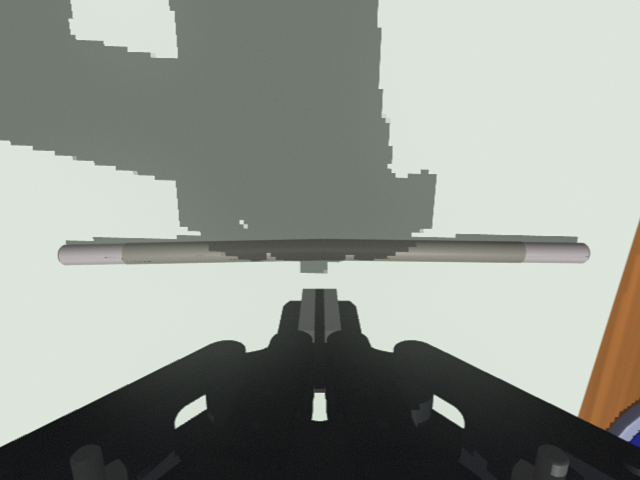

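The kink now points towards +y, so the rod is half turned and at rest at row ~250. I'll locate it for the second stroke.

```bash
python3 - <<'E'
from h import *
f=dict(np.load("w2.npz"));P=rodwrist(f,(60,590,236,275));print(P[::8].round(1).tolist())
E
python3 go.py 558 60 28 1.597
```

```text
[[432.1, 65.7], [455.5, 66.7], [478.8, 67.8], [502.0, 68.8], [525.3, 69.8], [548.5, 70.9], [571.7, 71.4], [594.9, 71.7], [618.2, 72.0], [641.4, 72.3], [664.8, 72.3], [688.1, 72.6]]
t 5.58 tcp [558.   55.8  55.1] rot [ 3.141 -0.     1.596] F [0.2 0.3 0.5] M [-0.    0.02  0.02] op 0.001 g 0.0 q [ 0.1   0.48  1.9  -0.    0.76  0.07]
turn [ 0.1 -0.  -0.1] shift [0.0042 0.0001 0.0271]
```

```bash
python3 -m creep '0 0 0 0.0072 0 0.02 255;0 0 0 0.0072 0 0.028 255;0 0 0 0.0072 0 0.0302 255;0 0 0 0.0072 0 0.0302 255;0 0 0 0.0072 0 0.0302 255'
```

```text
clock: 6.2
eef_pos: [556.8, 63.9, 24.6]
tcp_rot: [-3.14, -0.0, 1.597]
contact_force: [-3.9, 1.2, 7.3]
opening: -0.003
grasp_force: 3.6
```

```bash
python3 -m creep '0 0 0 0.003 0 0 255;0 0 0 0.006 0 0 255;0 0 0 0.008 0 0 255; 0 0 0 0.008 0 0 255'
```

```text
clock: 6.7
eef_pos: [556.6, 71.9, 24.6]
tcp_rot: [-3.14, 0.0, 1.597]
contact_force: [-2.9, 0.0, 5.9]
opening: -0.003
grasp_force: 3.3
```

```bash
python3 -m creep '0 0 0 0.003 0 0 255;0 0 0 0.006 0 0 255;0 0 0 0.009 0 0 255; 0 0 0 0.009 0 0 255';python3 -m creep '0 0 0 0.003 0 0 255;0 0 0 0.006 0 0 255;0 0 0 0.009 0 0 255; 0 0 0 0.009 0 0 255'; python3 -m creep '0 0 0 0.003 0 0 255;0 0 0 0.006 0 0 255; 0 0 0 0.006 0 0 255; 0 0 0 0.006 0 0 255'; python3 -m creep '0 0 0 0 0 -0.01 100;0 0 0 0 0 -0.02 100;0 0 0 -0.02 0 -0.03 100; 0 0 0 -0.02 0 -0.03 100'; python3 - <<'E'
from go import *; from h import *
f=r.grab_frame("wrist");cv2.imwrite("pics/w3.png",f["img"][:,:,::-1]); np.savez("w3.npz",**f);show()
P=rodwrist(f,(60,590,190,275));print(P[::8].round(1).tolist())
E
```

```text
clock: 7.2
eef_pos: [556.4, 81.0, 24.6]
tcp_rot: [-3.14, 0.0, 1.597]
contact_force: [-4.5, 0.3, 7.3]
opening: 0.001
grasp_force: 3.3
clock: 7.7
eef_pos: [556.3, 89.9, 24.7]
tcp_rot: [-3.14, 0.0, 1.597]
contact_force: [-2.8, 0.5, 6.7]
opening: 0.003
grasp_force: 3.3
clock: 8.2
eef_pos: [556.2, 95.8, 24.6]
tcp_rot: [-3.14, 0.0, 1.597]
contact_force: [-2.6, -0.8, 5.9]
opening: 0.007
grasp_force: 2.7
clock: 8.7
eef_pos: [557.9, 74.5, 55.5]
tcp_rot: [3.14, 0.0, 1.596]
contact_force: [0.5, -0.6, 0.4]
opening: 0.608
grasp_force: 0.0
t 8.75 tcp [557.6  75.   55. ] rot [ 3.14  -0.     1.596] F [ 0.2 -0.3  0. ] M [0.06 0.   0.  ] op 0.606 g 0.0 q [ 0.13  0.48  1.9  -0.    0.76  0.11]
[[431.9, 85.7], [455.1, 86.0], [478.4, 86.5], [501.6, 86.6], [524.8, 86.6], [548.1, 86.9], [571.4, 87.4], [594.6, 89.0], [617.9, 89.5], [641.1, 90.5], [664.3, 91.3], [687.5, 92.1]]
```

View pics/w3.png

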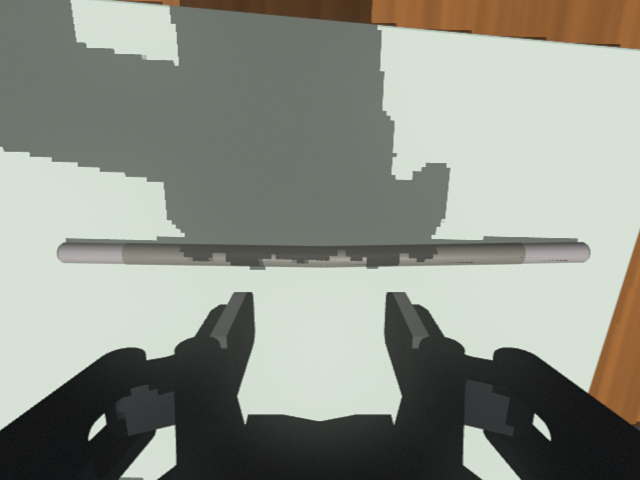

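Rod 1 completed a full turn and rose about 2.2 mm, so it is bent and goes in the scrap tray. Now I turn the gripper 90° and grasp it.

```bash
python3 -m creep '0 0 90 0.013 -0.0014 0.01 165;0 0 90 0.013 -0.0014 0.01 165;0 0 90 0.013 -0.0014 0.01 165;0 0 90 0.013 -0.0014 0.01 165;0 0 90 0.013 -0.0014 0.01 165;0 0 90 0.013 -0.0014 0.01 165;0 0 90 0.013 -0.0014 0.01 165;0 0 90 0.013 -0.0014 0.01 165'; python3 go.py 559 88 17.5 0.026
```

```text
clock: 9.75
eef_pos: [555.2, 88.8, 44.0]
tcp_rot: [-3.142, 0.001, 0.091]
contact_force: [-0.3, -0.0, -1.3]
opening: 0.353
grasp_force: 0.0
t 9.75 tcp [555.2  88.8  44. ] rot [-3.142e+00  1.000e-03  9.100e-02] F [-0.3 -0.  -1.3] M [ 0.02 -0.04 -0.01] op 0.353 g 0.0 q [0.16 0.5  1.9  0.   0.74 1.64]
turn [-0.   0.   3.7] shift [0.0037 0.0012 0.0265]
```

```bash
python3 -m creep '0 0 4.2 0.003 0.001 0.018 165;0 0 4.2 0.003 0.001 0.026 165;0 0 4.2 0.003 0.001 0.0262 165;0 0 4.2 0.003 0.001 0.0262 200;0 0 4.2 0.003 0.001 0.0262 255;0 0 4.2 0.003 0.001 0.0262 255;0 0 4.2 0.003 0.001 0.0262 255' 40; python3 go.py
```

```text
clock: 10.62
eef_pos: [558.8, 88.2, 18.4]
tcp_rot: [-3.142, -0.001, 0.024]
contact_force: [0.3, 0.1, 1.2]
opening: 0.095
grasp_force: 39.2
t 10.62 tcp [558.8  88.2  18.4] rot [-3.142e+00 -1.000e-03  2.400e-02] F [0.3 0.1 1.2] M [-0.    0.03  0.08] op 0.095 g 39.2 q [ 0.15  0.55  1.9  -0.    0.69  1.7 ]
```

```bash
python3 go.py 538 -373 100 0.092; python3 -m creep '0 0 0 0 0 -0.05 255;0 0 0 0 0 -0.08 255;0 0 -3.9 -0.034 0.46 -0.082 255;0 0 -3.9 -0.034 0.46 -0.082 255;0 0 -3.9 -0.034 0.46 -0.082 255;0 0 -3.9 -0.034 0.46 -0.082 255;0 0 -3.9 -0.034 0.46 -0.082 255;0 0 -3.9 -0.034 0.46 -0.082 255'; python3 go.py 538 -373 100 0.092
```

```text
t 10.62 tcp [558.8  88.2  18.4] rot [-3.142e+00 -1.000e-03  2.400e-02] F [0.3 0.1 1.2] M [-0.    0.03  0.08] op 0.095 g 39.2 q [ 0.15  0.55  1.9  -0.    0.69  1.7 ]
turn [-0.  -0.  -3.9] shift [-0.0318  0.4606 -0.0817]
clock: 11.62
eef_pos: [539.3, -288.3, 99.6]
tcp_rot: [-3.141, -0.0, 0.092]
contact_force: [0.4, -0.2, -1.7]
opening: 0.095
grasp_force: 39.4
t 11.62 tcp [ 539.3 -288.3   99.6] rot [-3.141 -0.     0.092] F [ 0.4 -0.2 -1.7] M [ 0.01 -0.07  0.03] op 0.095 g 39.4 q [-0.49  0.48  1.77  0.    0.89  0.99]
turn [-0. -0. -0.] shift [-0.0091  0.0842 -0.0004]
```

```bash
python3 -m creep '0 0 0 -0.011 0.06 0 255;0 0 0 -0.011 0.109 0 255;0 0 0 -0.011 0.109 0.04 255;0 0 0 -0.011 0.109 0.08 255;0 0 0 -0.011 0.109 0.09 255;0 0 0 -0.011 0.109 0.0905 255;0 0 0 -0.011 0.109 0.0905 255'; python3 go.py
```

```text
clock: 12.5
eef_pos: [540.0, -396.4, 10.8]
tcp_rot: [3.14, -0.002, 0.092]
contact_force: [0.0, 0.2, -1.6]
opening: 0.096
grasp_force: 39.5
t 12.5 tcp [ 540.  -396.4   10.8] rot [ 3.14e+00 -2.00e-03  9.20e-02] F [ 0.   0.2 -1.6] M [ 0.04  0.02 -0.02] op 0.096 g 39.5 q [-0.64  0.67  1.67 -0.    0.8   0.84]
```

```bash
python3 -m creep '0 0 0 0 0 0.003 255;0 0 0 0 0 0.004 255;0 0 0 0 0 0.004 190;0 0 0 0 0 0.004 170;0 0 0 0 0 0.004 170'; python3 -m creep '0 0 0 0 0 -0.05 170;0 0 0 0 0 -0.1 170; 0 0 0 0 0 -0.1 255' ; python3 go.py 553 -68 65 1.508; python3 - <<'E'
from h import *; from rig import r
f=r.grab_frame("wrist");cv2.imwrite("pics/w4.png",f["img"][:,:,::-1])
E
```

```text
clock: 13.12
eef_pos: [539.0, -396.0, 5.4]
tcp_rot: [3.141, -0.0, 0.092]
contact_force: [0.1, -0.2, -0.2]
opening: 0.331
grasp_force: 0.0
clock: 13.5
eef_pos: [541.4, -397.7, 109.9]
tcp_rot: [3.136, -0.006, 0.092]
contact_force: [0.7, 0.6, -0.3]
opening: 0.129
grasp_force: 0.0
t 13.5 tcp [ 541.4 -397.7  109.9] rot [ 3.136 -0.006  0.092] F [ 0.7  0.6 -0.3] M [ 0.01  0.   -0.01] op 0.129 g 0.0 q [-0.64  0.54  1.63 -0.    0.96  0.84]
turn [  0.5  -0.1 -81.1] shift [ 0.0416 -0.3275  0.0434]
```

View pics/w4.png

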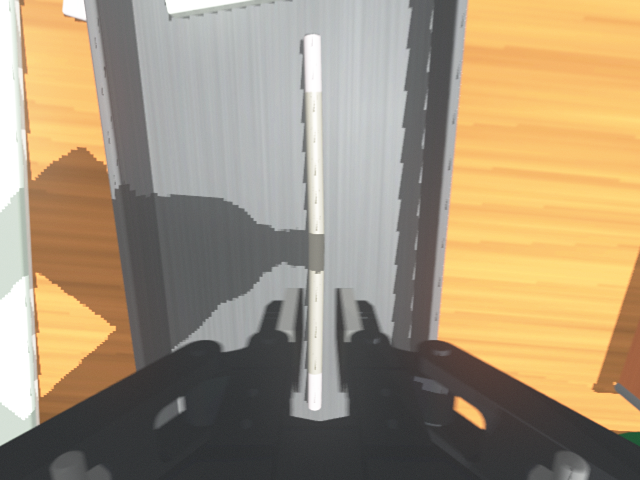

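The bent rod lies in the tray along its x, well centred, between the fingers in view. Now the second rod.

```bash
python3 -m creep '0 0 -81 0.042 -0.327 -0.02 255;0 0 -81 0.042 -0.327 -0.02 255;0 0 -81 0.042 -0.327 0 255;0 0 -81 0.042 -0.327 0.03 255;0 0 -81 0.042 -0.327 0.044 255;0 0 -81 0.042 -0.327 0.044 255;0 0 -81 0.042 -0.327 0.044 255;0 0 -81 0.042 -0.327 0.044 255'; python3 - <<'E'
from go import *; from h import *
f=r.grab_frame("wrist");cv2.imwrite("pics/w5.png",f["img"][:,:,::-1]); np.savez("w5.npz",**f)
show();to(553,-76,31,1.508)
E
```

```text
clock: 14.55
eef_pos: [549.4, -65.6, 59.5]
tcp_rot: [-3.139, -0.0, 1.512]
contact_force: [0.2, 0.3, 0.3]
opening: 0.002
grasp_force: 0.0
t 14.6 tcp [549.5 -65.8  59.7] rot [-3.139 -0.     1.515] F [-0.3 -1.1  0.2] M [ 0.01  0.01 -0.02] op 0.0 g 0.0 q [-0.12  0.47  1.91 -0.    0.76 -0.07]
turn [-0.2 -0.   0.4] shift [-0.0099  0.0041  0.0287]
```

View pics/w5.png

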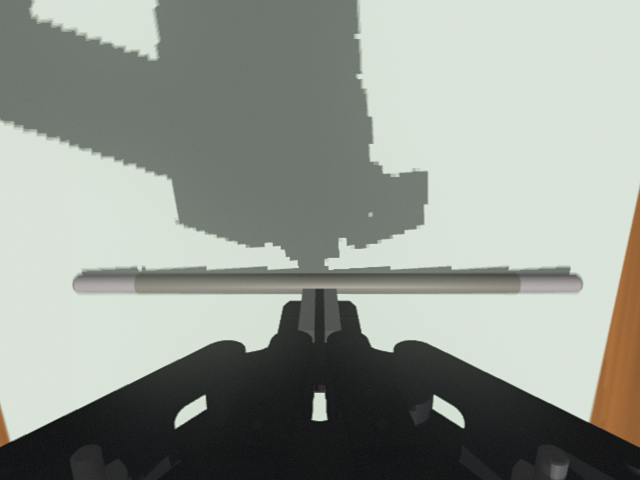

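The second rod, at row ~283 and cols 73-582, looks straight. I'll locate it and press.

```bash
python3 - <<'E'
from h import *; from go import *
f=dict(np.load("w5.npz"));P=rodwrist(f,(76,580,262,305));print(P[::8].round(1).tolist())
u=P[(P[:,0]<510)|(P[:,0]>600)];c=np.polyfit(*u.T,1);print(c,"mid",np.polyval(c,553),"sag",[(x.round(),(y-np.polyval(c,x)).round(2)) for x,y in P[30:60:6]])
E
python3 go.py 553 -77 30 1.508
```

```text
[[425.3, -61.8], [449.9, -62.7], [474.2, -64.2], [498.6, -65.7], [522.9, -67.4], [547.0, -71.8], [571.5, -70.6], [595.7, -71.5], [619.9, -72.9], [644.1, -74.4], [668.3, -75.5]]
[ -0.05875141 -36.52379126] mid -69.01331892132848 sag [(np.float64(517.0), np.float64(-0.13)), (np.float64(535.0), np.float64(-3.16)), (np.float64(553.0), np.float64(-3.18)), (np.float64(571.0), np.float64(-0.47)), (np.float64(590.0), np.float64(0.06))]
t 14.6 tcp [549.5 -65.8  59.7] rot [-3.139 -0.     1.515] F [-0.3 -1.1  0.2] M [ 0.01  0.01 -0.02] op 0.0 g 0.0 q [-0.12  0.47  1.91 -0.    0.76 -0.07]
turn [-0.2 -0.   0.4] shift [-0.0109  0.0042  0.0297]
```

```bash
python3 -m creep '0 0 0.4 -0.011 0 0.02 255;0 0 0.4 -0.011 0 0.03 255;0 0 0.4 -0.011 0 0.033 255;0 0 0.4 -0.011 0 0.034 255;0 0 0.4 -0.011 0 0.034 255'
```

```text
clock: 15.22
eef_pos: [550.2, -77.2, 27.5]
tcp_rot: [3.141, -0.0, 1.499]
contact_force: [-0.2, 0.4, 0.1]
opening: 0.002
grasp_force: 0.0
```

```bash
python3 -m creep '0 0 0 0 0 0.0015 255;0 0 0 0 0 0.0024 255;0 0 0 0 0 0.0025 255;0 0 0 0 0 0.0025 255'; python3 go.py
```

```text
clock: 15.72
eef_pos: [550.4, -77.4, 25.2]
tcp_rot: [3.141, 0.0, 1.499]
contact_force: [-0.7, -0.4, 5.3]
opening: 0.002
grasp_force: 2.7
t 15.72 tcp [550.4 -77.4  25.2] rot [3.141 0.    1.499] F [-0.7 -0.4  5.3] M [0.07 0.1  0.  ] op 0.002 g 2.7 q [-0.14  0.53  1.92  0.    0.69 -0.07]
```

```bash
python3 -m creep '0 0 0 0.003 0 0 255;0 0 0 0.006 0 0 255;0 0 0 0.006 0 0 255'
```

```text
clock: 16.1
eef_pos: [550.8, -71.3, 25.2]
tcp_rot: [3.141, -0.0, 1.499]
contact_force: [0.1, 0.8, 6.2]
opening: -0.002
grasp_force: 2.8
```

```bash
python3 -m creep '0 0 0 0.003 0 0 255;0 0 0 0.006 0 0 255;0 0 0 0.006 0 0 255'
```

```text
clock: 16.48
eef_pos: [551.2, -65.3, 25.2]
tcp_rot: [3.141, -0.0, 1.499]
contact_force: [-1.0, -0.4, 5.1]
opening: -0.004
grasp_force: 2.8
```

```bash
python3 -m creep '0 0 0 0.003 0 0 255;0 0 0 0.006 0 0 255;0 0 0 0.006 0 0 255'; python3 -m creep '0 0 0 0.003 0 0 255;0 0 0 0.006 0 0 255;0 0 0 0.006 0 0 255'
```

```text
clock: 16.85
eef_pos: [551.6, -59.3, 25.2]
tcp_rot: [3.141, -0.0, 1.499]
contact_force: [-0.7, 0.8, 6.8]
opening: 0.004
grasp_force: 2.9
clock: 17.23
eef_pos: [552.0, -53.3, 25.2]
tcp_rot: [3.141, -0.0, 1.499]
contact_force: [-1.3, 1.5, 5.6]
opening: -0.0
grasp_force: 2.9
```

```bash
python3 -m creep '0 0 0 0.003 0 0 255;0 0 0 0.006 0 0 255;0 0 0 0.008 0 0 255;0 0 0 0.008 0 0 255'; python3 -m creep '0 0 0 0 0 -0.01 255;0 0 0 0 0 -0.02 255;0 0 0 -0.02 0 -0.03 255; 0 0 0 -0.02 0 -0.03 255';python3 - <<'E'
from go import *; from h import *
f=r.grab_frame("wrist");np.savez("w6.npz",**f);show()
P=rodwrist(f,(50,600,225,275));print(P[::8].round(1).tolist(), P[[0,-1]].round(1))
u=P[(P[:,0]<450)|(P[:,0]>650)];c=np.polyfit(*u.T,1);m=P[abs(P[:,0]-549)<15];print(c,"mid",np.polyval(c,549),"sag",(m[:,1]-np.polyval(c,m[:,0])).round(2))
E
```

```text
clock: 17.73
eef_pos: [552.5, -45.3, 25.1]
tcp_rot: [3.141, -0.0, 1.499]
contact_force: [-1.1, 1.4, 5.5]
opening: -0.001
grasp_force: 2.8
clock: 18.23
eef_pos: [551.5, -67.0, 55.9]
tcp_rot: [3.14, 0.0, 1.498]
contact_force: [0.4, 0.5, -0.2]
opening: -0.001
grasp_force: 0.0
t 18.27 tcp [551.1 -66.4  55.4] rot [3.14  0.    1.497] F [-0.5  0.1  0.1] M [ 0.03  0.   -0.02] op 0.003 g 0.0 q [-0.12  0.48  1.91 -0.    0.75 -0.05]
[[427.6, -44.4], [451.0, -45.7], [474.3, -47.2], [497.5, -48.7], [520.7, -50.4], [544.0, -51.7], [567.2, -53.5], [590.5, -55.0], [613.7, -56.5], [636.9, -58.0], [660.1, -59.7]] [[427.6 -44.4]
 [680.4 -61. ]]
[ -0.06663129 -15.66282455] mid -52.24340060426505 sag [ 0.29  0.26  0.24  0.21 -0.07  0.16  0.13  0.1  -0.18  0.05]
```

```bash
python3 -m creep '0 0 0 0.0055 0 0.02 255;0 0 0 0.0055 0 0.028 255;0 0 0 0.0055 0 0.030 255;0 0 0 0.0055 0 0.030 255;0 0 0 0.0055 0 0.030 255'; python3 -m creep '0 0 0 0.002 0 0 255;0 0 0 0.004 0 0 255;0 0 0 0.004 0 0 255'
```

```text
clock: 18.9
eef_pos: [550.5, -59.9, 25.0]
tcp_rot: [-3.14, -0.0, 1.499]
contact_force: [-3.9, 1.0, 6.8]
opening: 0.003
grasp_force: 3.3
clock: 19.27
eef_pos: [550.8, -55.9, 25.0]
tcp_rot: [-3.14, -0.0, 1.499]
contact_force: [-3.3, 0.5, 5.8]
opening: 0.001
grasp_force: 3.2
```

```bash
python3 -m creep '0 0 0 0.003 0 0 255;0 0 0 0.006 0 0 255;0 0 0 0.006 0 0 255'; python3 -m creep '0 0 0 0.003 0 0 255;0 0 0 0.006 0 0 255;0 0 0 0.006 0 0 255'
```

```text
clock: 19.65
eef_pos: [551.1, -49.8, 25.0]
tcp_rot: [-3.14, -0.0, 1.499]
contact_force: [-2.9, 0.7, 6.2]
opening: 0.004
grasp_force: 3.2
clock: 20.02
eef_pos: [551.6, -43.8, 25.0]
tcp_rot: [-3.14, -0.0, 1.499]
contact_force: [-4.6, 0.6, 6.8]
opening: 0.0
grasp_force: 3.3
```

```bash
python3 -m creep '0 0 0 0.003 0 0 255;0 0 0 0.006 0 0 255;0 0 0 0.008 0 0 255;0 0 0 0.008 0 0 255'; python3 -m creep '0 0 0 0.003 0 0 255;0 0 0 0.006 0 0 255;0 0 0 0.008 0 0 255;0 0 0 0.008 0 0 255';  python3 -m creep '0 0 0 0 0 -0.01 165;0 0 0 0 0 -0.02 165;0 0 0 -0.02 0 -0.03 165; 0 0 0 -0.02 0 -0.03 165';python3 - <<'E'
from go import *; from h import *
f=r.grab_frame("wrist");np.savez("w7.npz",**f);show()
P=rodwrist(f,(50,600,225,275));print(P[::8].round(1).tolist(), P[[0,-1]].round(1))
u=P[(P[:,0]<460)|(P[:,0]>640)];c=np.polyfit(*u.T,1);print(c,"mid",np.polyval(c,550))
to(552,np.polyval(c,552),40,c[0])
E
```

```text
clock: 20.52
eef_pos: [552.1, -35.9, 25.0]
tcp_rot: [-3.14, -0.0, 1.499]
contact_force: [-3.9, 0.8, 6.6]
opening: 0.003
grasp_force: 3.3
clock: 21.02
eef_pos: [552.7, -27.8, 24.9]
tcp_rot: [-3.14, -0.0, 1.499]
contact_force: [-3.9, 1.6, 5.2]
opening: 0.002
grasp_force: 2.6
clock: 21.52
eef_pos: [552.9, -49.6, 56.0]
tcp_rot: [3.139, 0.0, 1.497]
contact_force: [1.3, 1.2, 0.8]
opening: 0.355
grasp_force: 0.0
t 21.57 tcp [552.5 -49.   55.4] rot [3.14  0.    1.497] F [ 0.6 -0.   0.5] M [ 0.02 -0.03  0.01] op 0.353 g 0.0 q [-0.09  0.47  1.92 -0.    0.75 -0.02]
[[428.7, -28.2], [452.0, -29.7], [475.2, -31.8], [498.7, -32.8], [522.0, -34.3], [545.3, -35.8], [568.5, -37.6], [591.8, -39.1], [615.1, -40.6], [638.4, -42.1], [661.6, -43.6]] [[428.7 -28.2]
 [682.  -45.1]]
[-0.0666581   0.44875712] mid -36.213195765396755
turn [ 0.1 -0.1 89.6] shift [ 0.0126 -0.0014  0.0154]
```

Force stayed at 5-7 N with constant height through a full turn, a rise under 0.3 mm, so rod 2 is true and goes to the rack. Grasping it now.

```bash
python3 -m creep '0 0 89.6 0.0126 0.0015 0.012 165;0 0 89.6 0.0126 0.0015 0.012 165;0 0 89.6 0.0126 0.0015 0.012 165;0 0 89.6 0.0126 0.0015 0.012 165;0 0 89.6 0.0126 0.0015 0.012 165;0 0 89.6 0.0126 0.0015 0.012 165;0 0 89.6 0.0126 0.0015 0.012 165;0 0 89.6 0.0126 0.0015 0.012 165'; python3 go.py 555 -36.6 18 -0.0667
```

```text
clock: 22.58
eef_pos: [554.2, -35.6, 42.4]
tcp_rot: [-3.142, 0.001, -0.008]
contact_force: [0.1, 0.6, 0.5]
opening: 0.353
grasp_force: 0.0
t 22.57 tcp [554.2 -35.6  42.4] rot [-3.142e+00  1.000e-03 -8.000e-03] F [0.1 0.6 0.5] M [-0.04  0.07 -0.02] op 0.353 g 0.0 q [-0.07  0.5   1.92  0.    0.73  1.51]
turn [-0.   0.   3.4] shift [0.0008 0.001  0.0244]
```

```bash
python3 -m creep '0 0 4 0 0.001 0.018 165;0 0 4 0 0.001 0.024 165;0 0 4 0 0.001 0.0245 165;0 0 4 0 0.001 0.0245 200;0 0 4 0 0.001 0.0245 255;0 0 4 0 0.001 0.0245 255;0 0 4 0 0.001 0.0245 255' 40; python3 go.py 527 400 130 -0.01; python3 - <<'E'
from h import *
f=dict(np.load("top0.npz"));im=cv2.cvtColor(f["img"],cv2.COLOR_RGB2HSV)
# rack base corners (z=10) read in the enlarged crop: px=100+u/4, row=235+v/4
for n,(u,v) in dict(fr=(353,67),fl=(69,67),nl=(52,411),nr=(345,411)).items(): print(n,ray(f,(100+u/4,235+v/4),10)[0,:2].round(1))
# comb teeth tops in far/near comb (z=56) gap centres: 
for n,(u,v) in dict(ft1=(75,100),ft2=(152,100),ft3=(232,100),ft4=(310,100),nt1=(63,355),nt2=(142,355),nt3=(220,355),nt4=(300,355)).items(): print(n,ray(f,(100+u/4,235+v/4),56)[0,:2].round(1))
E
```

```text
clock: 23.45
eef_pos: [554.8, -36.5, 18.5]
tcp_rot: [3.142, -0.001, -0.071]
contact_force: [-0.0, 0.1, 1.2]
opening: 0.09
grasp_force: 39.1
t 23.45 tcp [554.8 -36.5  18.5] rot [ 3.142e+00 -1.000e-03 -7.100e-02] F [-0.   0.1  1.2] M [-0.08 -0.12  0.05] op 0.09 g 39.1 q [-0.07  0.54  1.92 -0.    0.68  1.57]
turn [ 0.  -0.  -3.5] shift [-0.0586 -0.4335 -0.1116]
fr [629.5 289. ]
fl [632.2 463.3]
nl [423.8 464.6]
nr [420.8 289.3]
ft1 [605.6 442.4]
ft2 [604.9 396.9]
ft3 [604.1 349.6]
ft4 [603.4 303.5]
nt1 [456.2 443.1]
nt2 [455.4 397.3]
nt3 [454.6 352. ]
nt4 [453.9 305.6]
```

```bash
python3 -m creep '0 0 0 0 0 -0.05 255;0 0 0 0 0 -0.09 255;0 0 -3.7 -0.06 -0.455 -0.0915 255;0 0 -3.7 -0.06 -0.455 -0.0915 255;0 0 -3.7 -0.06 -0.455 -0.0915 255;0 0 -3.7 -0.06 -0.455 -0.0915 255;0 0 -3.7 -0.06 -0.455 -0.0915 255;0 0 -3.7 -0.06 -0.455 -0.0915 255'; python3 go.py 527 421.5 100 -0.006
```

```text
clock: 24.45
eef_pos: [531.3, 339.7, 109.2]
tcp_rot: [3.141, 0.0, -0.006]
contact_force: [1.7, -0.2, -1.0]
opening: 0.09
grasp_force: 39.5
t 24.45 tcp [531.3 339.7 109.2] rot [ 3.141  0.    -0.006] F [ 1.7 -0.2 -1. ] M [-0.01 -0.06 -0.03] op 0.09 g 39.5 q [ 0.57  0.49  1.72 -0.    0.93  2.14]
turn [ 0.  0. -0.] shift [-0.0048 -0.0817  0.0092]
```

```bash
python3 -m creep '0 0 0 -0.005 -0.06 0.01 255;0 0 0 -0.005 -0.082 0.014 255;0 0 0 -0.005 -0.082 0.014 255;0 0 0 -0.005 -0.082 0.014 255'; python3 - <<'E'
from go import *; from h import *
show()
f=r.grab_frame("wrist");cv2.imwrite("pics/w8.png",f["img"][:,:,::-1]); np.savez("w8.npz",**f)
f=r.grab_frame("top");a=f["img"][:,:,::-1];np.savez("t8.npz",**f)
E
```

```text
clock: 24.95
eef_pos: [527.5, 418.3, 95.2]
tcp_rot: [3.14, 0.001, -0.007]
contact_force: [0.1, -0.1, -1.4]
opening: 0.096
grasp_force: 39.5
t 24.95 tcp [527.5 418.3  95.2] rot [ 3.14e+00  1.00e-03 -7.00e-03] F [ 0.1 -0.1 -1.4] M [ 0.02 -0.01 -0.01] op 0.096 g 39.5 q [ 0.67  0.57  1.62 -0.    0.95  2.25]
```

View pics/w8.png

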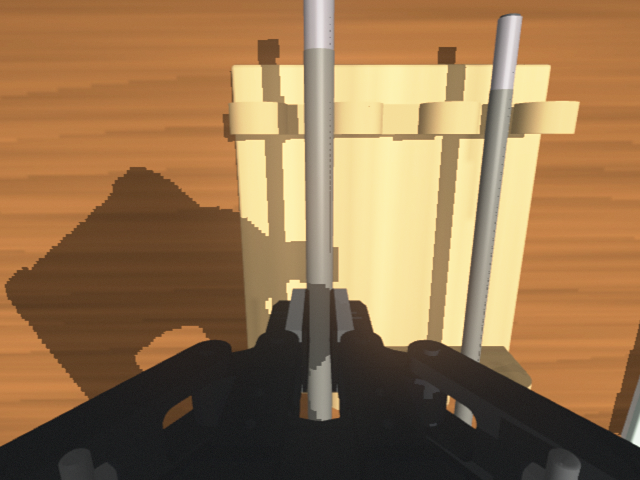

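The wrist view shows the far comb at row ~117, with teeth around cols 254 and 359. The free notch is centred at about col 307, and the taken rod is at col ~500. I'll compute offsets.

```bash
python3 - <<'E'
from h import *
f=dict(np.load("w8.npz"))
for n,u,v,z in[("t1R",278,108,56),("t2L",336,108,56),("t2R",383,108,56),("t3L",421,108,56),("t1R@40",280,130,45),("t2L@40",335,130,45),("rackrod",500,100,45),("rackrod_end",510,18,45),("rr2",474,330,45),("held",318,50,98),("held2",319,280,98)]: print(n,ray(f,(u,v),z)[0].round(1))
E
```

```text
t1R [607.4 437.   56. ]
t2L [607.1 410.9  56. ]
t2R [606.9 389.8  56. ]
t3L [606.8 372.7  56. ]
t1R@40 [598.  437.5  45. ]
t2L@40 [597.8 410.9  45. ]
rackrod [610.7 332.7  45. ]
rackrod_end [645.4 332.3  45. ]
rr2 [489.6 332.9  45. ]
held [622.8 418.8  98. ]
held2 [541.1 419.2  98. ]
```

```bash
python3 go.py 527 423.2 58 -0.006
```

```text
t 25.05 tcp [527.9 418.2  95.6] rot [ 3.141  0.    -0.008] F [ 1.2 -0.2 -1.2] M [-0.   -0.04 -0.02] op 0.092 g 39.5 q [ 0.67  0.57  1.62 -0.    0.95  2.25]
turn [ 0.   0.  -0.1] shift [-0.0009 -0.005   0.0376]
```

```bash
python3 -m creep '0 0 0 -0.001 -0.005 0.015 255;0 0 0 -0.001 -0.005 0.035 255;0 0 0 -0.001 -0.005 0.042 255;0 0 0 -0.001 -0.005 0.048 255;0 0 0 -0.001 -0.005 0.05 255;0 0 0 -0.001 -0.005 0.05 255'; python3 go.py 527 423.2 42.5 -0.006
```

```text
clock: 25.8
eef_pos: [526.7, 425.0, 45.5]
tcp_rot: [-3.141, -0.0, -0.006]
contact_force: [-0.4, -0.1, -1.3]
opening: 0.09
grasp_force: 39.5
t 25.8 tcp [526.7 425.   45.5] rot [-3.141 -0.    -0.006] F [-0.4 -0.1 -1.3] M [-0.03 -0.08  0.02] op 0.09 g 39.5 q [0.68 0.63 1.64 0.   0.87 2.25]
turn [-0. -0. -0.] shift [0.0003 0.0018 0.003 ]
```

```bash
python3 -m creep '0 0 0 0 0.0015 0.0015 255;0 0 0 0 0.0015 0.003 255;0 0 0 0 0.0015 0.003 255'; python3 -m creep '0 0 0 0 0 0 195;0 0 0 0 0 0 180;0 0 0 0 0 0 180;0 0 0 0 0 -0.04 180;0 0 0 0 0 -0.1 180;0 0 0 0 0 -0.1 180;0 0 0 0 0 -0.1 180'; python3 - <<'E'
from go import *; from h import *
show()
f=r.grab_frame("wrist");cv2.imwrite("pics/w9.png",f["img"][:,:,::-1]); np.savez("w9.npz",**f)
E
```

```text
clock: 26.18
eef_pos: [526.7, 423.4, 42.5]
tcp_rot: [-3.141, -0.0, -0.007]
contact_force: [-0.1, 0.9, -2.1]
opening: 0.091
grasp_force: 39.6
clock: 27.05
eef_pos: [526.4, 423.3, 142.4]
tcp_rot: [-3.141, -0.0, -0.006]
contact_force: [-0.9, -0.6, -0.5]
opening: 0.296
grasp_force: 0.0
t 27.05 tcp [526.4 423.3 142.4] rot [-3.141 -0.    -0.006] F [-0.9 -0.6 -0.5] M [-0.05  0.03  0.04] op 0.296 g 0.0 q [0.68 0.52 1.59 0.   1.03 2.25]
```

View pics/w9.png

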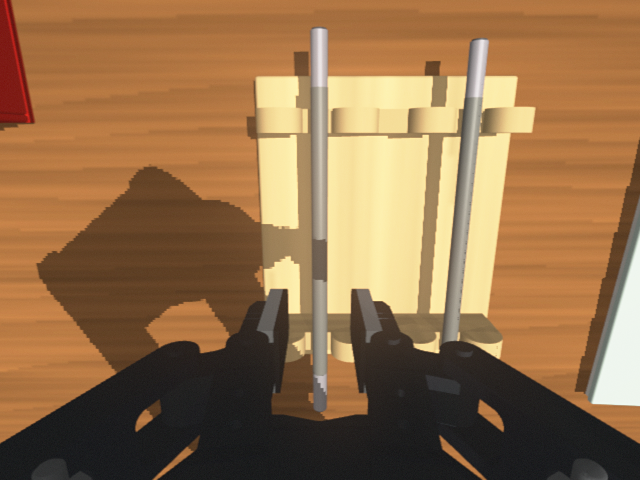

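The rod sits in its notch in both combs (col ~319), the taken rod is undisturbed, and the gripper is clear. Handing in.

```bash
python3 -c "
from rig import r
print(r.sign_off())"
```

```text
the job is handed in; nothing more can be done
None
```

Job handed in at about 27 s, result not reported: the left rod rose about 2.2 mm (bent) and lies in the scrap tray; the right rod rose under 0.3 mm (true) and is seated in the rack's +46 mm place.

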